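# Index the transformer test arm one notch

## Robot

A 6-joint arm with a two-finger parallel gripper is mounted at the origin on a cart in front of the work surface, level with it; the furniture and walls round the work are solid. World frame = base frame: x ahead of the robot, y to its left, z up, the work surface at z = 0. Lengths are in mm, angles in rad, forces in N, time in s.
With the tool pointing down it reaches from about 275 to 750 mm from the base axis. Payload 10.2 kg.
Tool frame: the origin (TCP) lies midway between the tips of the shut fingers; the grasp point (between the pads) lies grasp_offset behind it (grasp_offset is the distance from the TCP to the grasp point, in mm); x points along the fingers, z is the direction in which the jaws open and shut, and the axes are right-handed (so a half turn about x gives the same grasp; the last joint's range is limited). The gripper opens to 85 mm and grips with 20 to 120 N. Pads are 22 mm wide; open, the fingers measure 114 mm over their backs; the gripper's body (76 mm by 85 mm) begins 54 mm behind the grasp point. The pads swing forward as they close: fully open they stand 13 mm farther back than shut.
Start: joints at [-1.401, 0.313, 1.498, -0, 1.331, -0.223], TCP at [200.946, -485.028, 231.294] pointing down, gripper open.
Joint ranges: [-2.94, 2.94], [-0.97, 2.17], [0.19, 2.56], [-1.23, 4.37], [0.02, 3.11], [-2.88, 2.88]. Speed limits (rad/s): [2.39, 2.39, 3.01, 3.14, 3.14, 3.14].

## Interface

Orientations are given as a unit quaternion [w, x, y, z].
In Python, from rig import sense, capture, calibration, finish_job, grasp_offset gives the robot as it stands.
- The arm moves only by the shell command python3 -m jog 'ROWS' [FORCE]. ROWS is JSON, a list of rows, each an object with "linear": the shift along the tool's x, y, z scaled (see below), a list of three; "rotation": the turn, a rotation vector about the tool's x, y, z scaled (see below), a list of three; "grip": the finger opening in mm, from 0 to 85.4. A call has 1 to 20 rows; each row is the pose to reach, as a shift and turn from the pose measured when the call began, along the tool's axes at that moment; what a row does not reach only later rows make up. The controller multiplies each number of a shift by 0.3 m and each number of a turn by 0.5 rad. A row lasts 1/12 s, in which the tool goes at most 41.7 mm and 7.16 degrees, less where a joint would pass 70% of its speed; a pose out of reach is approached as far as the arm can. A call with a number of a shift or a turn outside -1 to 1 is refused whole. A call with a gripper value outside its range is refused whole. The fingers move at their own pace and stop on an object; FORCE is the grip in N (left out, the last holds). Time passes only in rows, so rows that repeat a pose let the fingers close. It gives the time, the measured TCP pose, the force and the opening at its end, in the units of the state.
- sense(): the state, without advancing time (a new reading comes with each control period).
- capture(name): name is "side" or "top" or "wrist"; returns (picture, depth): 420x560x3 uint8, red, green, blue; 420x560 float32, mm along the optical axis (not along the pixel's ray), 0 where there is no reading.
- calibration(name): a dict with "intrinsics" (3x3 intrinsics, pixels), "world_from_camera" (4x4, takes a point from camera to world coordinates). Camera axes: x right, y up, looking along -z (the intrinsics and any distortion apply to the point x, -y, -z); pixel columns grow to the right and rows downward; lengths in mm; the calibration is good to about 2 mm. A picture is of the moment at which its call begins: read the wrist's pose just before it. calibration takes no time and is no camera call; for the wrist camera it gives the pose at the moment of the call.
- finish_job(): hands the job in, once; it reports no verdict.
The state is a dict: "time_s": time; "joints": joint angles; "dq": joint speeds; "tau": joint torques, N m; "eef_pos": TCP position; "ee_rot": TCP orientation; "force": force on the tool from outside, world axes, zero at the start; "wrist_torque": the same for the moment, N m; "grip_width": opening from 0.0 (shut) to 1.0 (fully open).
Only numpy, scipy, OpenCV 4.12 (cv2) and the standard library are available. Lean on these libraries where they do the work, as an engineer would, in place of code of your own. Each camera call takes 0.05 s, during which the arm holds its last target.

## Task

Turn the clamped transformer one station towards the decade box: hook the fingertips through the pull ring of the spring index pin, lift the pin clear of its notch, swing the arm one notch towards the side on which the decade box stands, and let the pin drop fully home into that next notch. Only hook the ring, do not pinch or force it, and leave everything else standing where it is.

Things in the scene. Friction and masses are not known exactly. Their poses are not given: they have to be found in the camera images.
- index_base: fixed indexing fixture, dark plate x -125..38, y -102..102 mm, under an aluminium fan-shaped index plate, top 28 mm up. Origin on the worktop below the arm's pivot; x from the middle notch to the pivot, y to the left when looking along x (about away from the robot), z up. Five open notches, 11 mm wide, 100 mm from the pivot, 22 degrees (0.384 rad) apart; the arm starts in the middle one (-x)
- swing_arm (a joint): angle (rad) of the grey swing arm about the vertical pivot: 0 in the middle notch, positive when its ring end moves to +y of index_base (farther from the robot), negative to -y (nearer); notches at 0, +-0.384, +-0.768, with 0.015 play. With the pin lifted it turns with light friction (1 N at the ring) and stays where left. Arm 26 mm wide, top 40 mm above the worktop
- index_pin (a joint): lift (m) of the upright spring index pin in the arm, 100 mm from the pivot: 0 fully home, 0.016 at its upper stop. 8 mm thick, round tip, 11 mm deep in the notch: it must rise 0.011 to come clear. The spring pulls down with 4 N at 0, 7 N at 0.016. Let go between notches it rests on the plate at 0.011; over a notch it drops in by itself
- ring_center (a point): centre of the steel pull ring on top of the pin, 48 mm clear inside, 6 mm wire; pin home: 89 mm above the worktop, 79 mm from the pivot; moves with pin and arm. Site axes: x along the arm to the pivot, z up. The ring's foot is on the pin's head and it leans 50 degrees from upright towards the pivot, so straight through it runs along +x and 50 degrees down (40 degrees from straight down)
- pin_barrel (a point): top of the brass barrel (20 mm wide, on the arm's axis) that guides the pin, 61 mm above the worktop, below the ring's foot. Behind it, under the leaning ring, there is free room down to the arm's top (40 mm above the worktop), as far as the clamped transformer, which begins 27 mm from the pivot and is 66 mm high
- decade_box: loose grey-blue box with two black rotary knobs and binding posts on top, 64 x 114 x 62 mm high, origin under its centre; it stands about 150 mm from the pivot beside the fixture, on its +y or -y side (in index_base axes: beyond the fixture or nearer the robot), and shows the side to swing to. It must not be moved.
- lamp_holder: loose white porcelain lamp holder with a clear bulb, 62 x 62 x 91 mm, origin under its centre; stands on the fixture's other side. It must not be moved.
- mug: loose blue mug, 80 x 110 x 94 mm, origin under its centre, a bystander
- transformer_ok_0: loose yellow-taped transformer, 29 x 65 x 29 mm, origin under its centre, a bystander to the right

How it is judged:
By the outcome, as a careful person would: the job done as asked, in the order asked, and still so for the second after the job is handed in, with the robot touching nothing.
It also fails if it takes over 42 s, if anything falls off the work surface, if the arm or the gripper's body presses on something with over 40 N, if the wrist force passes 120 N, or if a joint passes its speed limit or range.

## Working session

There is one attempt and no reset: what is moved stays moved. The work goes in short steps, Python scripts to look and compute and a shell command to move; the robot and the scene stay as the last step left them, time stands still between calls to the robot, and variables do not carry over. Pictures are saved under pics/ and viewed, and the job is handed in when it is done.

```bash
ls; mkdir -p pics; python3 - <<'E'
from rig import sense, capture, calibration, grasp_offset
import cv2, numpy as np
print(grasp_offset)
print(sense())
for n in ("side","top","wrist"):
    c=calibration(n); print(n,c)
    p,d=capture(n); cv2.imwrite(f"pics/{n}0.png",p[:,:,::-1]); np.savez(f"{n}0.npz",p=p,d=d,K=c["intrinsics"],T=c["world_from_camera"])
E
```

```text
pics
18.700000000000003
{'time_s': 0.0, 'joints': array([-1.40137839e+00,  3.13439291e-01,  1.49850659e+00,  2.22114735e-05,
        1.33102353e+00, -2.23405527e-01]), 'dq': array([ 0.00137175,  0.0001808 , -0.0005932 ,  0.00143854,  0.00121123,
       -0.0003339 ]), 'tau': array([-2.62642352e-04, -4.12263143e+01, -2.59743601e+01, -1.91439353e-04,
        4.08906824e-03,  3.61708018e-06]), 'eef_pos': array([ 200.91059425, -484.72402958,  230.71440562]), 'ee_rot': array([ 0.58763182,  0.39317097,  0.58829029, -0.39245378]), 'force': array([0.18661474, 0.42271295, 1.05470715]), 'wrist_torque': array([0.00232756, 0.03193147, 0.04502428]), 'grip_width': 1.0018003109409332}
side {'intrinsics': array([[498.35184704,   0.        , 284.50129808],
       [  0.        , 498.35184704, 203.13267427],
       [  0.        ,   0.        ,   1.        ]]), 'world_from_camera': array([[ 9.79733956e-01, -1.67296773e-01,  1.10150648e-01,
         6.07379137e+02],
       [ 2.00281783e-01,  8.26246772e-01, -5.26501168e-01,
        -7.80426843e+02],
       [-2.92967072e-03,  5.37892240e-01,  8.43008514e-0
[... 491 characters left out ...]
.60543930e-02,  1.07014775e-01,  9.93915996e-01,
         1.35702471e+03],
       [ 0.00000000e+00,  0.00000000e+00,  0.00000000e+00,
         1.00000000e+00]])}
wrist {'intrinsics': array([[366.13532319,   0.        , 281.27508399],
       [  0.        , 366.13532319, 209.8852121 ],
       [  0.        ,   0.        ,   1.        ]]), 'world_from_camera': array([[ 3.83053282e-01,  8.73329370e-01,  3.00941847e-01,
         2.77598684e+02],
       [-9.23726085e-01,  3.62348445e-01,  1.24232538e-01,
        -4.52689411e+02],
       [-5.49885832e-04, -3.25575516e-01,  9.45515881e-01,
         3.72618884e+02],
       [ 0.00000000e+00,  0.00000000e+00,  0.00000000e+00,
         1.00000000e+00]])}
```

View pics/side0.png

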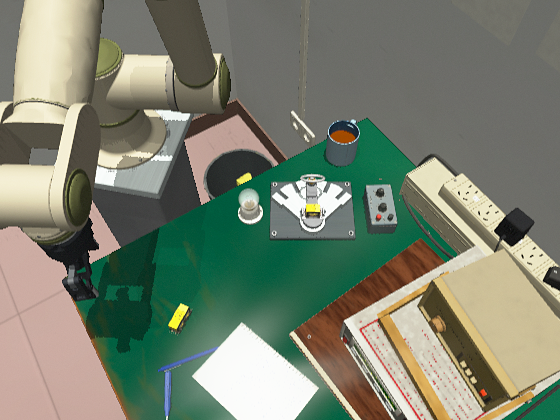

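View pics/top0.png

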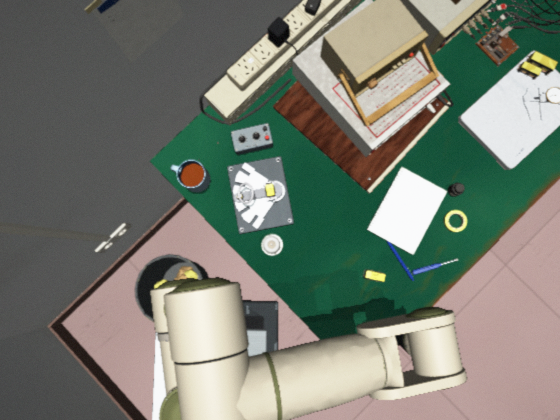

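View pics/wrist0.png

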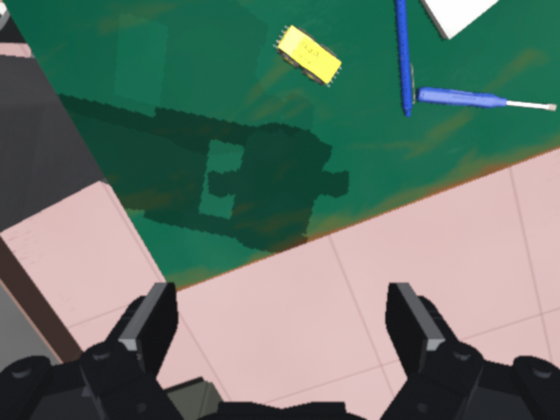

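The side view shows the fixture at about (312,205), the decade box beyond it at (381,207) and the lamp holder nearer the robot at (250,207). The swing is therefore to the far side, which is positive. Next I'll zoom in and measure.

```bash
cat > h.py <<'E'
import numpy as np
def load(n): 
    z=np.load(n); return z['p'],z['d'],z['K'],z['T']
def pt(K,T,u,v,d):
    c=np.array([(u-K[0,2])/K[0,0]*d,-(v-K[1,2])/K[1,1]*d,-d,1]); return (T@c)[:3]
def plane(K,T,u,v,z):
    r=pt(K,T,u,v,1)-T[:3,3]; return T[:3,3]+r*(z-T[2,3])/r[2]
def cloud(d,K,T):
    v,u=np.mgrid[:d.shape[0],:d.shape[1]]
    c=np.stack([(u-K[0,2])/K[0,0]*d,-(v-K[1,2])/K[1,1]*d,-d],-1)
    return c@T[:3,:3].T+T[:3,3]
def proj(K,T,P):
    c=T[:3,:3].T@(np.asarray(P)-T[:3,3]); return K[0,0]*c[0]/-c[2]+K[0,2], K[1,1]*-c[1]/-c[2]+K[1,2]
E
python3 - <<'E'
from h import *; import cv2
for n,(x0,y0,w,h) in {"side":(225,110,180,140),"top":(165,110,150,150)}.items():
    p,d,K,T=load(n+"0.npz")
    c=cv2.resize(p[y0:y0+h,x0:x0+w],None,fx=4,fy=4,interpolation=cv2.INTER_CUBIC)
    cv2.imwrite(f"pics/{n}0z.png",c[:,:,::-1])
    P=cloud(d,K,T); z=P[...,2]
    m=(d>0)
    roi=np.zeros_like(m); roi[y0:y0+h,x0:x0+w]=1
    m&=roi
    print(n,(d[y0:y0+h,x0:x0+w]>0).mean(), "table z",np.median(z[m&(abs(z)<8)]))
    for a,b in ((22,33),(36,44),(58,64),(62,70),(70,120)):
        s=P[m&(z>a)&(z<b)]; print(a,b,len(s),s.mean(0).round(1))
E
```

```text
side 0.9960714285714286 table z -0.9010531884675856
22 33 1871 [ 552.4 -104.5   27.4]
36 44 888 [ 610.5 -105.8   40.6]
58 64 312 [617.6 -29.3  61. ]
62 70 379 [572.1 -53.7  65.8]
70 120 1012 [539.8 -24.3  84.6]
top 0.9959111111111111 table z 1.004500086725784
22 33 1448 [ 588.4 -127.7   27.8]
36 44 467 [ 603.2 -103.6   40.9]
58 64 337 [618.2   7.   60.5]
62 70 261 [613.8 -59.8  65.6]
70 120 835 [563.8 -35.4  87.1]
```

View pics/side0z.png

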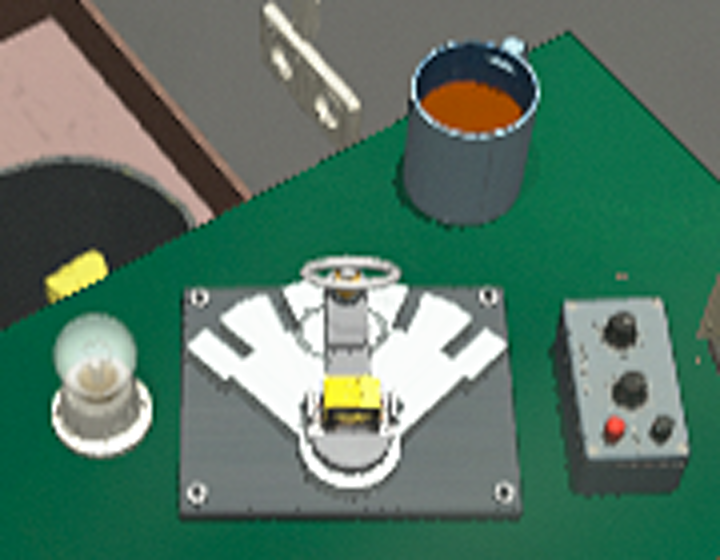

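View pics/top0z.png

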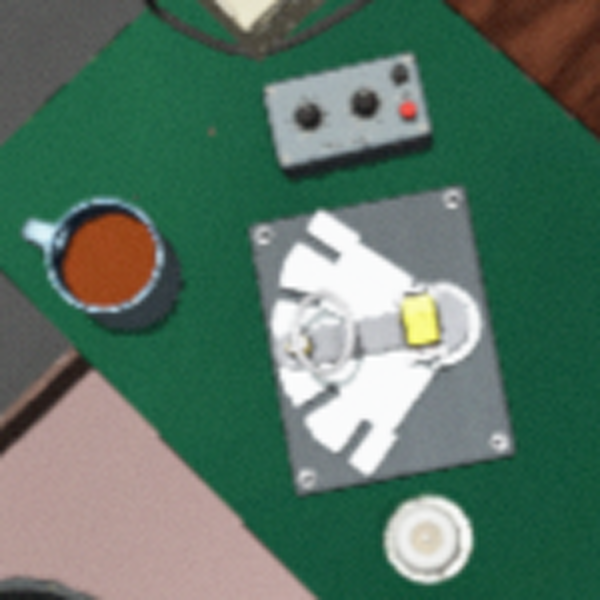

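```bash
python3 - <<'E'
from h import *
p,d,K,T=load("top0.npz"); P=cloud(d,K,T)
S=[]
for a,b in ((263,235),(453,198),(500,442),(307,479)):
    u,v=165+a/4-.4,110+b/4-.4
    dd=np.median(d[int(v)-2:int(v)+3,int(u)-2:int(u)+3]); q=pt(K,T,u,v,dd); S.append(q); print("screw",q.round(1))
S=np.array(S); ex=(S[1]-S[0]+S[2]-S[3])[:2]; print("x axis",np.degrees(np.arctan2(ex[1],ex[0])), np.linalg.norm(ex)/2, np.linalg.norm(S[0]-S[3]))
ey=(S[0]-S[3]+S[1]-S[2])[:2];print("y axis",np.degrees(np.arctan2(ey[1],ey[0])))
c=S.mean(0)[:2]; ex/=np.linalg.norm(ex); ey=np.array([-ex[1],ex[0]])
piv=c+43.5*ex; print("center",c,"pivot",piv, "base dist",np.hypot(*piv))
for n in ("top","side"):
    p,d,K,T=load(n+"0.npz"); P=cloud(d,K,T)
    L=np.stack([(P[...,:2]-piv)@ex,(P[...,:2]-piv)@ey],-1)
    print(n)
    for nm,bx,(a,b) in (("ring",(-125,-45,-45,45),(72,115)),("transf",(-60,20,-40,40),(60,70)),("barrel",(-125,-60,-20,20),(55,64)),("arm",(-125,40,-20,20),(36,44)),("box",(-80,80,90,230),(56,68)),("lamp",(-60,60,-200,-95),(20,100)),("mug",(-260,-130,-60,120),(80,100))):
        m=(d>0)&(L[...,0]>bx[0])&(L[...,0]<bx[1])&(L[...,1]>bx[2])&(L[...,1]<bx[3])&(P[...,2]>a)&(P[...,2]<b)
        l=L[m]; z=P[m][:,2]
        if len(l): print(nm,len(l),"min",l.min(0).round(1),"max",l.max(0).round(1),"mid",((l.min(0)+l.max(0))/2).round(1),"mean",l.mean(0).round(1),"z",z.min().round(1),z.mean().round(1),z.max().round(1))
E
```

```text
screw [615.9 -47.3  15.2]
screw [ 645.1 -186.8   14.4]
screw [ 465.3 -223.5   16.1]
screw [436.7 -84.   15.4]
x axis -78.28011392334453 142.44802134262943 182.92888359749296
y axis 11.553963947952008
center [ 540.73653626 -135.38467157] pivot [ 549.57256726 -177.97779961] base dist 577.6730077095842
top
ring 119 min [-107.9  -28.8] max [-58.5  28.1] mid [-83.2  -0.3] mean [-81.7  -0.5] z 72.4 92.2 114.8
transf 93 min [-27.4 -17.6] max [-0.8 15.3] mid [-14.1  -1.2] mean [-13.9  -0.8] z 60.2 65.9 69.9
barrel 4 min [-107.1   -5.6] max [-94.7   1.2] mid [-100.9   -2.2] mean [-98.   -2.9] z 57.1 60.4 62.1
arm 256 min [-120.7  -19.7] max [21. 20.] mid [-49.9   0.1] mean [-46.   -1.2] z 36.0 40.8 43.9
box 76 min [-73.5 146.1] max [ 11.6 183.7] mid [-31.  164.9] mean [-26.5 162.6] z 56.0 62.0 67.7
lamp 248 min [ -59.6 -175.6] max [ 21.8 -96.7] mid [ -18.9 -136.1] mean [ -37.2 -151.2] z 21.6 83.8 96.6
mug 173 min [-259.5   41.4] max [-180.3  119.7] mid [-219.9   80.5] mean [-223.7   84. ] z 80.1 90.6 99.7
side
ring 117 min [-99.3 -30.2] max [-52.4  26.3] mid [-75.9  -2. ] mean [-74.2  -1. ] z 72.8 94.2 112.9
transf 132 min [-23.7 -17.2] max [ 3.3 13.6] mid [-10.2  -1.8] mean [-9.4 -1.9] z 60.0 65.2 69.1
barrel 3 min [-97.8  -7.5] max [-94.7   4.9] mid [-96.2  -1.3] mean [-95.8  -2.5] z 59.4 62.2 63.9
arm 377 min [-112.6  -19.1] max [25.5 19.9] mid [-43.6   0.4] mean [-32.7  -0.7] z 36.0 39.8 43.9
box 104 min [-69.8 144.3] max [ 15.6 182.2] mid [-27.1 163.2] mean [-23.2 162.4] z 56.1 60.7 66.4
lamp 504 min [ -54.5 -175.8] max [ -10.4 -126.6] mid [ -32.4 -151.2] mean [ -26.  -150.2] z 20.2 65.6 93.8
mug 291 min [-259.9   41.7] max [-175.8  119.6] mid [-217.8   80.7] mean [-217.1   80.9] z 80.0 87.9 96.3
```

```bash
cat >> h.py <<'E'
from scipy.spatial.transform import Rotation as Rn
TH=np.radians(-78.4); EX=np.array([np.cos(TH),np.sin(TH),0]); EY=np.array([-EX[1],EX[0],0]); EZ=np.array([0,0,1.])
PIV=np.array([549.5,-178,0.])
def L2W(p): return PIV+p[0]*EX+p[1]*EY+np.array([0,0,p[2]])
def W2L(w): w=np.asarray(w)-PIV; return np.array([w@EX,w@EY,w[2]])
def RQ(q): return Rn.from_quat([q[1],q[2],q[3],q[0]])
def toolR(tilt_down_deg,swing=0.,sgn=1):
    # tilt: degrees from straight down; swing about z; z axis = sgn*lateral
    t=np.radians(tilt_down_deg)
    d=np.sin(t)*EX-np.cos(t)*EZ; z=sgn*EY; y=np.cross(z,d)
    R=Rn.from_matrix(np.stack([d,y,z],1)); return Rn.from_rotvec([0,0,swing])*R
def row(s,P,R):
    R0=RQ(s['ee_rot']); lin=R0.inv().apply(np.asarray(P)-s['eef_pos'])/300; rot=(R0.inv()*R).as_rotvec()/0.5
    return lin.round(4),rot.round(4)
E
python3 - <<'E'
from h import *; from rig import sense,calibration
s=sense(); R0=RQ(s['ee_rot']); print(R0.as_matrix().round(2))
T=calibration("wrist")["world_from_camera"]; print("cam in tool",R0.inv().apply(T[:3,3]-s['eef_pos']).round(1), R0.inv().apply(-T[:3,2]).round(2))
for sg in (1,-1):
    R=toolR(40,0,sg); print(sg,R.as_matrix().round(2).tolist(),"turn deg",np.degrees((R0.inv()*R).magnitude()))
    c=L2W((-79,-1,89)); 
    print(c, row(s,c-110*R.as_matrix()[:,0],R), "y axis local", R.as_matrix()[:,1]@EX)
E
```

```text
[[-0.    0.92  0.38]
 [ 0.    0.38 -0.92]
 [-1.    0.   -0.  ]]
cam in tool [-141.8   83.2   -0.5] [ 0.95 -0.33  0.  ]
1 [[0.13, -0.15, 0.98], [-0.63, 0.75, 0.2], [-0.77, -0.64, 0.0]] turn deg 87.15036533012434
[ 532.63526898 -100.8146332    89.        ] (array([ 0.1932,  1.5561, -0.9906]), array([-2.6401, -0.9623, -1.1654])) y axis local -0.7660444431189782
-1 [[0.13, 0.15, -0.98], [-0.63, -0.75, -0.2], [-0.77, 0.64, -0.0]] turn deg 106.51493328687505
[ 532.63526898 -100.8146332    89.        ] (array([ 0.1932,  1.5561, -0.9906]), array([ 3.3614, -1.2252,  1.0117])) y axis local 0.7660444431189783
```

```bash
python3 - <<'E'
from h import *; from rig import sense
s=sense(); q=s['joints']
C=np.array([[0,0,-1],[0,1,0],[1,0,0]]).T  # rows->: tool x=fl z, y=fl y, z=-fl x
C=np.stack([[0,0,1],[0,1,0],[-1,0,0]],1)
def fk(q): return (Rn.from_euler('z',q[0])*Rn.from_euler('y',q[1]+q[2])*Rn.from_euler('z',q[3])*Rn.from_euler('y',q[4])*Rn.from_euler('z',q[5])).as_matrix()@C
print((fk(q)-RQ(s['ee_rot']).as_matrix()).round(2).max())
for sg in (1,-1):
  for q1 in (-.2,0,.2):
    for th in (1.5,1.9):
      for sw in (0,.4):
        W=(Rn.from_euler('z',q1)*Rn.from_euler('y',th)).inv()*Rn.from_matrix(toolR(40,sw,sg).as_matrix()@C.T)
        print(sg,q1,th,sw,W.as_euler('ZYZ').round(2))
E
```

```text
-0.0
1 -0.2 1.5 0 [-0.65  1.37 -0.36]
1 -0.2 1.5 0.4 [-0.51  1.15 -0.71]
1 -0.2 1.9 0 [-0.74  1.06 -0.09]
1 -0.2 1.9 0.4 [-0.66  0.82 -0.44]
1 0 1.5 0 [-0.68  1.5  -0.2 ]
1 0 1.5 0.4 [-0.59  1.26 -0.53]
1 0 1.9 0 [-0.74  1.19  0.07]
1 0 1.9 0.4 [-0.72  0.94 -0.25]
1 0.2 1.5 0 [-0.7   1.62 -0.05]
1 0.2 1.5 0.4 [-0.65  1.37 -0.36]
1 0.2 1.9 0 [-0.73  1.32  0.21]
1 0.2 1.9 0.4 [-0.74  1.06 -0.09]
-1 -0.2 1.5 0 [-0.65  1.37  2.78]
-1 -0.2 1.5 0.4 [-0.51  1.15  2.43]
-1 -0.2 1.9 0 [-0.74  1.06  3.05]
-1 -0.2 1.9 0.4 [-0.66  0.82  2.7 ]
-1 0 1.5 0 [-0.68  1.5   2.94]
-1 0 1.5 0.4 [-0.59  1.26  2.61]
-1 0 1.9 0 [-0.74  1.19 -3.07]
-1 0 1.9 0.4 [-0.72  0.94  2.89]
-1 0.2 1.5 0 [-0.7   1.62  3.09]
-1 0.2 1.5 0.4 [-0.65  1.37  2.78]
-1 0.2 1.9 0 [-0.73  1.32 -2.93]
-1 0.2 1.9 0.4 [-0.74  1.06  3.05]
```

```bash
cat >> h.py <<'E'
def tool2(tilt,swing=0.):
    t=np.radians(tilt); d=np.sin(t)*EX-np.cos(t)*EZ; y=EY; z=np.cross(d,y)
    return Rn.from_rotvec([0,0,swing])*Rn.from_matrix(np.stack([d,y,z],1))
E
python3 -m jog '[{"linear":[0,0.25,-0.15],"rotation":[0,0,0],"grip":40},{"linear":[0,0.5,-0.3],"rotation":[0,0,0],"grip":0},{"linear":[0,0.8,-0.5],"rotation":[0,0,0],"grip":0},{"linear":[0,0.8,-0.5],"rotation":[0,0,0],"grip":0},{"linear":[0,0.8,-0.5],"rotation":[0,0,0],"grip":0},{"linear":[0,0.8,-0.5],"rotation":[0,0,0],"grip":0},{"linear":[0,0.8,-0.5],"rotation":[0,0,0],"grip":0},{"linear":[0,0.8,-0.5],"rotation":[0,0,0],"grip":0},{"linear":[0,0.8,-0.5],"rotation":[0,0,0],"grip":0},{"linear":[0,0.8,-0.5],"rotation":[0,0,0],"grip":0}]' 40
python3 - <<'E'
from h import *; from rig import sense
s=sense(); R=tool2(40); c=L2W((-79,-1,89)); print(s['joints'].round(2), s['grip_width'])
print(row(s,c-110*R.as_matrix()[:,0],R))
E
```

```text
time_s: 0.98
eef_pos: [365.0, -254.8, 231.0]
ee_rot: [0.588, 0.393, 0.588, -0.393]
force: [0.3, -0.2, -0.4]
grip_width: 0.0
[-0.87  0.14  1.72  0.    1.28  0.3 ] 3.5596146943726375e-05
(array([ 0.1928,  0.7573, -0.4913]), array([ 0.3654, -1.3939, -0.1326]))
```

```bash

python3 -m jog '[{"linear":[0.02,0.2,-0.12],"rotation":[0.05,-0.2,-0.02],"grip":0},{"linear":[0.05,0.4,-0.25],"rotation":[0.1,-0.4,-0.04],"grip":0},{"linear":[0.1,0.6,-0.38],"rotation":[0.15,-0.6,-0.06],"grip":0},{"linear":[0.15,0.757,-0.49],"rotation":[0.2,-0.76,-0.07],"grip":0},{"linear":[0.15,0.757,-0.49],"rotation":[0.2,-0.76,-0.07],"grip":0},{"linear":[0.15,0.757,-0.49],"rotation":[0.2,-0.76,-0.07],"grip":0},{"linear":[0.15,0.757,-0.49],"rotation":[0.2,-0.76,-0.07],"grip":0},{"linear":[0.15,0.757,-0.49],"rotation":[0.2,-0.76,-0.07],"grip":0},{"linear":[0.15,0.757,-0.49],"rotation":[0.2,-0.76,-0.07],"grip":0},{"linear":[0.15,0.757,-0.49],"rotation":[0.2,-0.76,-0.07],"grip":0}]'
python3 - <<'E'
from h import *; from rig import sense
s=sense(); R=tool2(40); c=L2W((-79,-1,89)); print(s['joints'].round(2), s['grip_width'])
print(row(s,c-110*R.as_matrix()[:,0],R))
E
```

```text
time_s: 1.82
eef_pos: [518.2, -33.3, 185.8]
ee_rot: [0.661, 0.33, 0.453, -0.499]
force: [0.0, -0.5, -0.4]
grip_width: 0.001
[-0.12  0.32  1.67 -0.41  1.05  1.35] 0.0008612037000423799
(array([ 0.0369,  0.0029, -0.0205]), array([ 0.1642, -0.6341, -0.0592]))
```

```bash

python3 -m jog '[{"linear":[0.02,0.003,-0.01],"rotation":[0.08,-0.3,-0.03],"grip":0},{"linear":[0.037,0.003,-0.02],"rotation":[0.164,-0.634,-0.059],"grip":0},{"linear":[0.037,0.003,-0.02],"rotation":[0.164,-0.634,-0.059],"grip":0},{"linear":[0.037,0.003,-0.02],"rotation":[0.164,-0.634,-0.059],"grip":0},{"linear":[0.037,0.003,-0.02],"rotation":[0.164,-0.634,-0.059],"grip":0},{"linear":[0.037,0.003,-0.02],"rotation":[0.164,-0.634,-0.059],"grip":0}]'
python3 - <<'E'
from h import *; from rig import sense,capture,calibration
import cv2
s=sense(); R=tool2(40); c=L2W((-79,-1,89)); print(s['joints'].round(2), s['force'])
print(row(s,c-110*R.as_matrix()[:,0],R))
for n in ("wrist","side"):
    k=calibration(n); p,d=capture(n); np.savez(n+"1.npz",p=p,d=d,K=k["intrinsics"],T=k["world_from_camera"])
    if n=="wrist": cv2.imwrite("pics/wrist1.png",p[:,:,::-1]); print("expect ring centre px",proj(k["intrinsics"],k["world_from_camera"],c))
    else: cv2.imwrite("pics/side1.png",cv2.resize(p[60:260,200:420],None,fx=3,fy=3)[:,:,::-1])
E
```

```text
time_s: 2.32
eef_pos: [518.6, -33.1, 174.1]
ee_rot: [0.702, 0.268, 0.328, -0.573]
force: [-0.5, -0.6, 0.0]
grip_width: 0.001
[ 0.02  0.39  1.72 -0.81  1.06  1.82] [-0.52472352 -0.56115655  0.04913687]
(array([-0.0011,  0.0005, -0.0059]), array([-0.0035, -0.004 ,  0.0006]))
expect ring centre px (np.float64(279.84572817979625), np.float64(205.07404202397987))
```

View pics/wrist1.png

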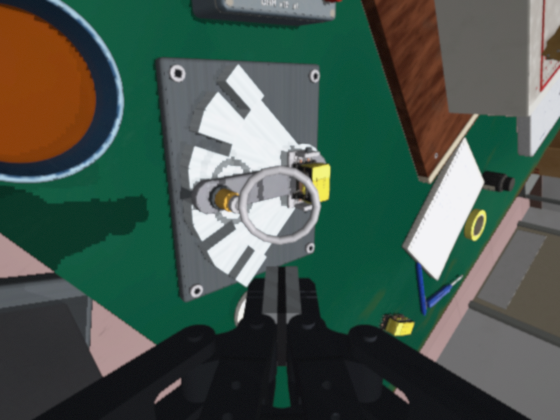

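View pics/side1.png

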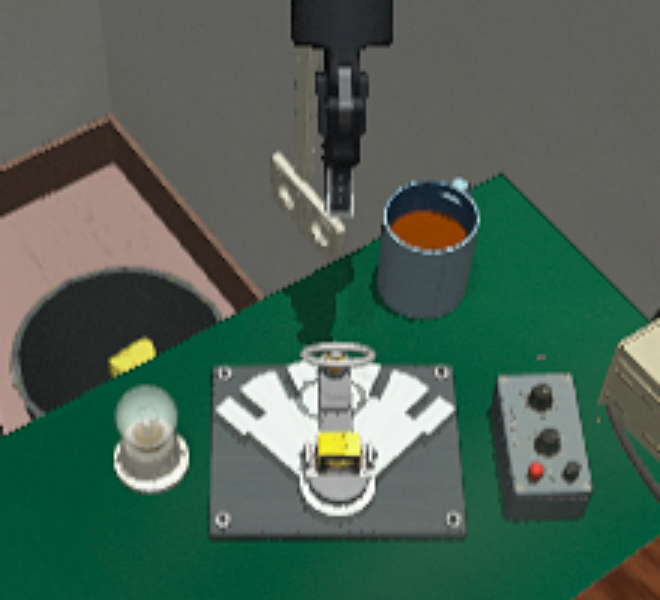

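The wrist view shows the ring at about (280,205), as predicted, and the shut fingertips near (282,268). Next I'll fit the ring from its depth points.

```bash
python3 - <<'E'
from h import *; from rig import sense; import cv2
s=sense()
p,d,K,T=load("wrist1.npz"); P=cloud(d,K,T); print("tcp px",proj(K,T,s['eef_pos']))
L=np.stack([(P-PIV)@EX,(P-PIV)@EY,P[...,2]],-1)
n=np.array([.643,0,-.766]); c0=np.array([-79,-1,89.])
off=(L-c0)@n; r=np.linalg.norm((L-c0)-off[...,None]*n,axis=-1)
m=(d>0)&(abs(off)<9)&(r>18)&(r<36)&(L[...,2]>74)
Q=L[m]; print(len(Q)); 
c=Q.mean(0); u,S,vt=np.linalg.svd(Q-c,full_matrices=False); print("normal",vt[2].round(3))
e1=np.array([0,1,0.]);e2=np.array([.766,0,.643])
a=(Q-c0)@e1;b=(Q-c0)@e2; A=np.c_[2*a,2*b,np.ones(len(a))]; x=np.linalg.lstsq(A,a*a+b*b,rcond=None)[0]
print("centre off lateral,inplane-up",x[:2].round(2),"R",np.sqrt(x[2]+x[0]**2+x[1]**2).round(1),"normal off",off[m].mean().round(2))
# angular check: line of arm
ys,xs=np.where(m); print(xs.min(),xs.max(),ys.min(),ys.max())
E
```

```text
tcp px (np.float64(282.47093215667945), np.float64(283.0917165003863))
1772
normal [ 0.641  0.002 -0.767]
centre off lateral,inplane-up [ 0.63 -0.55] R 26.5 normal off -2.75
240 320 165 243
```

```bash

python3 -m jog '[{"linear":[0.05,0.003,-0.008],"rotation":[-0.003,-0.004,0],"grip":0},{"linear":[0.1,0.003,-0.008],"rotation":[-0.003,-0.004,0],"grip":0},{"linear":[0.15,0.003,-0.008],"rotation":[-0.003,-0.004,0],"grip":0},{"linear":[0.2,0.003,-0.008],"rotation":[-0.003,-0.004,0],"grip":0},{"linear":[0.25,0.003,-0.008],"rotation":[-0.003,-0.004,0],"grip":0},{"linear":[0.3,0.003,-0.008],"rotation":[-0.003,-0.004,0],"grip":0},{"linear":[0.32,0.003,-0.008],"rotation":[-0.003,-0.004,0],"grip":0},{"linear":[0.32,0.003,-0.008],"rotation":[-0.003,-0.004,0],"grip":0},{"linear":[0.32,0.003,-0.008],"rotation":[-0.003,-0.004,0],"grip":0}]'
python3 - <<'E'
from h import *; from rig import sense,capture,calibration
import cv2
s=sense(); R=tool2(40); c=L2W((-79.4,-.4,88.6)); print(s['force'])
print(row(s,c+22*R.as_matrix()[:,0],R))
for n in ("wrist","side"):
    k=calibration(n); p,d=capture(n)
    if n=="wrist": cv2.imwrite("pics/wrist2.png",p[:,:,::-1]); 
    else: cv2.imwrite("pics/side2.png",cv2.resize(p[130:250,240:400],None,fx=4,fy=4)[:,:,::-1])
E
```

```text
time_s: 3.17
eef_pos: [531.7, -91.6, 99.6]
ee_rot: [0.702, 0.268, 0.327, -0.573]
force: [0.7, -0.1, 0.1]
grip_width: 0.001
[ 0.65750643 -0.0590966   0.07410076]
(array([ 0.1204, -0.0012, -0.0012]), array([-0.0035,  0.0014, -0.    ]))
```

View pics/wrist2.png

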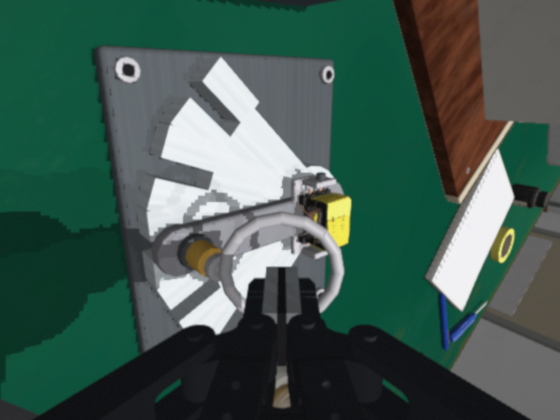

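View pics/side2.png

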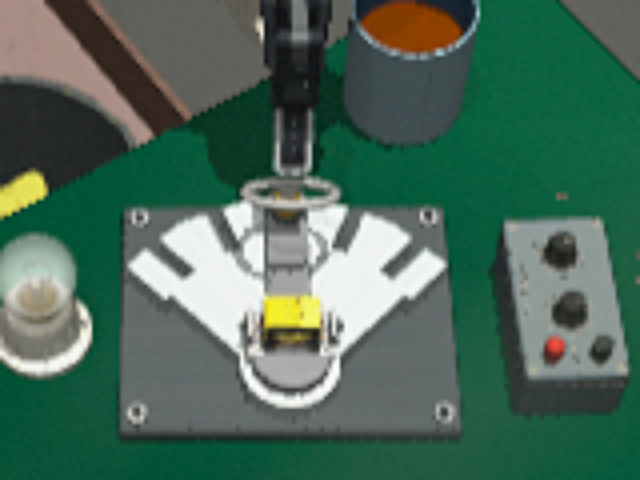

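The fingers are centred on the ring's axis, just in front of it. Now I'll insert them.

```bash

python3 -m jog '[{"linear":[0.02,-0.001,-0.001],"rotation":[-0.003,0,0],"grip":0},{"linear":[0.04,-0.001,-0.001],"rotation":[-0.003,0,0],"grip":0},{"linear":[0.06,-0.001,-0.001],"rotation":[-0.003,0,0],"grip":0},{"linear":[0.08,-0.001,-0.001],"rotation":[-0.003,0,0],"grip":0},{"linear":[0.1,-0.001,-0.001],"rotation":[-0.003,0,0],"grip":0},{"linear":[0.12,-0.001,-0.001],"rotation":[-0.003,0,0],"grip":0},{"linear":[0.12,-0.001,-0.001],"rotation":[-0.003,0,0],"grip":0}]'
python3 - <<'E'
from h import *; from rig import sense,capture,calibration
import cv2
s=sense(); print(s['force'],W2L(s['eef_pos']))
R0=RQ(s['ee_rot'])
print("lift 10mm in tool units",R0.inv().apply([0,0,10])/300)
for n in ("wrist","side"):
    k=calibration(n); p,d=capture(n)
    if n=="wrist": cv2.imwrite("pics/wrist3.png",p[:,:,::-1]); 
    else: cv2.imwrite("pics/side3.png",cv2.resize(p[130:250,240:400],None,fx=4,fy=4)[:,:,::-1])
E
```

```text
time_s: 3.85
eef_pos: [535.9, -114.3, 71.1]
ee_rot: [0.702, 0.267, 0.327, -0.573]
force: [0.2, 0.1, 0.4]
grip_width: -0.001
[0.21431149 0.08940699 0.40480427] [-65.12531003  -0.49350069  71.09191376]
lift 10mm in tool units [-2.55237135e-02 -1.93134964e-05  2.14394680e-02]
```

View pics/wrist3.png

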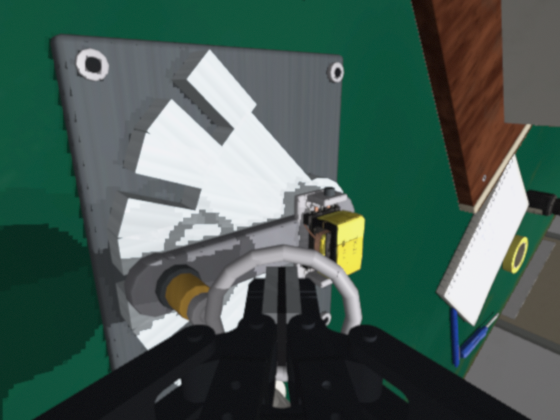

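View pics/side3.png

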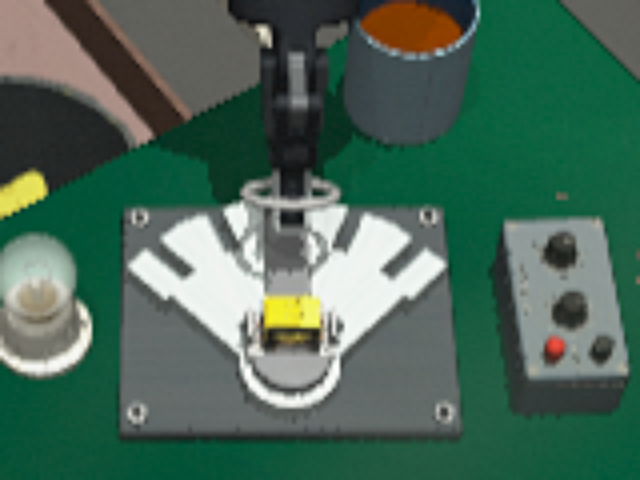

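The fingertips are through the ring. I'll take up the slack along tool z until there is light contact.

```bash

python3 -m jog '[{"linear":[0,0,0.006],"rotation":[0,0,0],"grip":0},{"linear":[0,0,0.012],"rotation":[0,0,0],"grip":0},{"linear":[0,0,0.018],"rotation":[0,0,0],"grip":0},{"linear":[0,0,0.018],"rotation":[0,0,0],"grip":0}]'
python3 -m jog '[{"linear":[0,0,0.004],"rotation":[0,0,0],"grip":0},{"linear":[0,0,0.004],"rotation":[0,0,0],"grip":0}]'
python3 -m jog '[{"linear":[0,0,0.004],"rotation":[0,0,0],"grip":0},{"linear":[0,0,0.004],"rotation":[0,0,0],"grip":0}]'
```

```text
time_s: 4.28
eef_pos: [537.3, -118.0, 76.0]
ee_rot: [0.703, 0.267, 0.327, -0.573]
force: [-0.5, -0.2, 0.1]
grip_width: -0.005
time_s: 4.45
eef_pos: [537.6, -119.1, 77.0]
ee_rot: [0.703, 0.267, 0.327, -0.573]
force: [0.0, 0.5, -0.5]
grip_width: -0.001
time_s: 4.62
eef_pos: [537.9, -120.1, 78.0]
ee_rot: [0.703, 0.267, 0.326, -0.573]
force: [0.8, -0.0, 0.0]
grip_width: 0.002
```

```bash
cat >> h.py <<'E'
def rel(s,lift=0,ang=0):
    w=W2L(s['eef_pos']); c,sn=np.cos(-ang),np.sin(-ang)
    # positive swing moves ring end (-x) to +y => clockwise seen from above
    c,sn=np.cos(ang),np.sin(ang); w=np.array([c*w[0]-sn*w[1], sn*w[0]+c*w[1], w[2]])
    v=w-np.array([-79.4,-.4,88.6+lift]); return dict(insert=v@[.643,0,-.766],up=v@[.766,0,.643],lat=v[1])
E
python3 -m jog '[{"linear":[0,0,0.004],"rotation":[0,0,0],"grip":0},{"linear":[0,0,0.004],"rotation":[0,0,0],"grip":0},{"linear":[0,0,0.004],"rotation":[0,0,0],"grip":0}]'
python3 - <<'E'
from h import *; from rig import sense,capture,calibration
import cv2
s=sense(); print(s['force'],rel(s))
p,d=capture("wrist"); cv2.imwrite("pics/wrist4.png",p[:,:,::-1]); 
E
```

```text
time_s: 4.87
eef_pos: [537.9, -120.7, 78.4]
ee_rot: [0.703, 0.267, 0.327, -0.572]
force: [-0.6, 2.8, -2.6]
grip_width: -0.004
[-0.55377304  2.81003135 -2.64289132] {'insert': np.float64(21.233981763280063), 'up': np.float64(9.490363297149631), 'lat': np.float64(0.6017154588342147)}
```

View pics/wrist4.png

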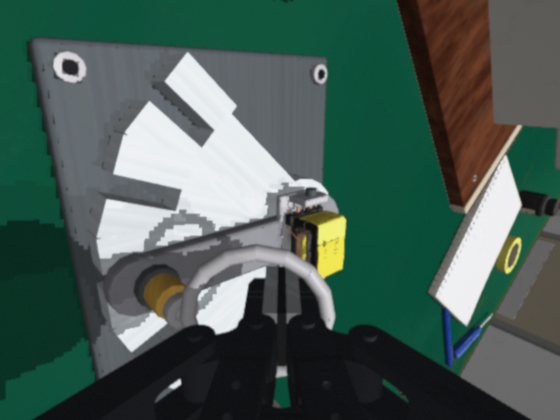

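First contact shows about 4 N along the ring normal. Now I'll lift straight up in steps.

```bash

python3 -m jog '[{"linear":[-0.005,0,0.004],"rotation":[0,0,0],"grip":0},{"linear":[-0.01,0,0.008],"rotation":[0,0,0],"grip":0},{"linear":[-0.015,0,0.0126],"rotation":[0,0,0],"grip":0},{"linear":[-0.015,0,0.0126],"rotation":[0,0,0],"grip":0}]'
python3 -m jog '[{"linear":[-0.005,0,0.004],"rotation":[0,0,0],"grip":0},{"linear":[-0.01,0,0.0084],"rotation":[0,0,0],"grip":0},{"linear":[-0.01,0,0.0084],"rotation":[0,0,0],"grip":0},{"linear":[-0.01,0,0.0084],"rotation":[0,0,0],"grip":0}]'
cat > m.py <<'E'
from h import *; from rig import sense,capture,calibration
import cv2,sys
tag=sys.argv[1]
s=sense(); print("F",s['force'].round(1),"loc",W2L(s['eef_pos']).round(1),rel(s),s['joints'].round(2))
for n in ("wrist","side"):
    k=calibration(n); p,d=capture(n); np.savez(f"{n}{tag}.npz",p=p,d=d,K=k["intrinsics"],T=k["world_from_camera"])
    if n=="wrist": cv2.imwrite(f"pics/wrist{tag}.png",p[:,:,::-1])
    else: cv2.imwrite(f"pics/side{tag}.png",cv2.resize(p[130:250,240:400],None,fx=4,fy=4,interpolation=cv2.INTER_CUBIC)[:,:,::-1])
E
python3 m.py 5
```

```text
time_s: 5.25
eef_pos: [537.8, -120.5, 84.4]
ee_rot: [0.703, 0.267, 0.327, -0.573]
force: [-0.1, 2.1, -5.8]
grip_width: -0.0
time_s: 5.58
eef_pos: [537.6, -120.5, 88.2]
ee_rot: [0.703, 0.268, 0.327, -0.573]
force: [-0.3, 3.8, -6.0]
grip_width: 0.0
F [-0.3  3.8 -6. ] loc [-58.7  -0.1  88.2] {'insert': np.float64(13.572143327911778), 'up': np.float64(15.596840307267293), 'lat': np.float64(0.29143287475609314)} [-0.15  0.53  1.77 -0.96  0.82  1.9 ]
```

View pics/wrist5.png

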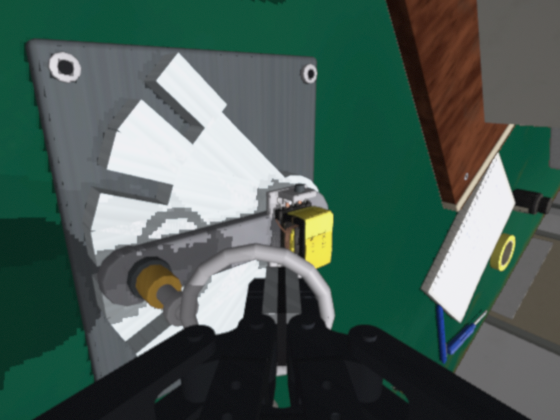

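View pics/side5.png

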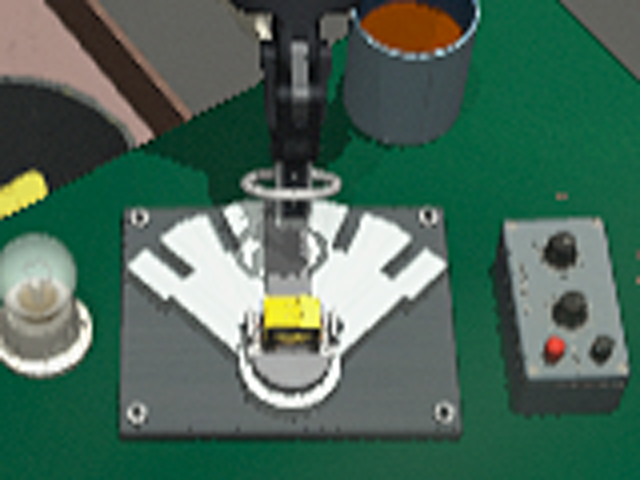

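The ring rides steadily on the fingers, the pin stem shows, and the 6 N matches a lift of about 10 mm. I'll go about 3.5 mm higher.

```bash

python3 -m jog '[{"linear":[-0.005,0,0.004],"rotation":[0,0,0],"grip":0},{"linear":[-0.009,0,0.0075],"rotation":[0,0,0],"grip":0},{"linear":[-0.009,0,0.0075],"rotation":[0,0,0],"grip":0},{"linear":[-0.009,0,0.0075],"rotation":[0,0,0],"grip":0}]'
python3 - <<'E'
from h import *; from rig import sense
s=sense(); print(s['force'],W2L(s['eef_pos']))
P0=s['eef_pos']; R0=RQ(s['ee_rot'])
for a in (.05,.1,.15,.2,.25,.3,.34,.384,.42):
    r=Rn.from_rotvec([0,0,-a]); print(a,row(s,PIV*[1,1,0]+r.apply(P0-PIV),r*R0), W2L(PIV+r.apply(P0-PIV)).round(1))
E
```

```text
time_s: 6.02
eef_pos: [537.6, -120.5, 91.7]
ee_rot: [0.703, 0.267, 0.327, -0.573]
force: [-0.5, 2.7, -6.8]
grip_width: 0.002
[-0.49106399  2.65447114 -6.83898297] [-58.76816082  -0.12166657  91.68823321]
0.05 (array([0.0002, 0.0098, 0.0002]), array([ 0.0766, -0.0001, -0.0643])) [-58.7   2.8  91.7]
0.1 (array([0.0006, 0.0196, 0.0007]), array([ 0.1532, -0.0003, -0.1286])) [-58.5   5.7  91.7]
0.15 (array([0.0014, 0.0293, 0.0016]), array([ 0.2298, -0.0004, -0.1929])) [-58.1   8.7  91.7]
0.2 (array([0.0025, 0.0389, 0.0029]), array([ 0.3063, -0.0005, -0.2572])) [-57.6  11.6  91.7]
0.25 (array([0.0039, 0.0485, 0.0046]), array([ 0.3829, -0.0007, -0.3215])) [-57.   14.4  91.7]
0.3 (array([0.0056, 0.0579, 0.0066]), array([ 0.4595, -0.0008, -0.3858])) [-56.2  17.3  91.7]
0.34 (array([0.0072, 0.0653, 0.0084]), array([ 0.5208, -0.0009, -0.4372])) [-55.4  19.5  91.7]
0.384 (array([0.0092, 0.0734, 0.0108]), array([ 0.5882, -0.001 , -0.4938])) [-54.5  21.9  91.7]
0.42 (array([0.0109, 0.0799, 0.0129]), array([ 0.6433, -0.0011, -0.5401])) [-53.7  23.9  91.7]
```

Lift is about 13.5 mm and the force is 6.8 N. Now I'll swing to about 0.3 rad.

```bash

python3 -m jog '[{"linear":[0.0001,0.005,0.0001],"rotation":[0.038,0,-0.032],"grip":0},{"linear":[0.0002,0.0098,0.0002],"rotation":[0.077,0,-0.064],"grip":0},{"linear":[0.0004,0.0147,0.0004],"rotation":[0.115,0,-0.096],"grip":0},{"linear":[0.0006,0.0196,0.0007],"rotation":[0.153,0,-0.129],"grip":0},{"linear":[0.001,0.0245,0.0011],"rotation":[0.191,0,-0.161],"grip":0},{"linear":[0.0014,0.0293,0.0016],"rotation":[0.23,0,-0.193],"grip":0},{"linear":[0.0019,0.0341,0.0022],"rotation":[0.268,0,-0.225],"grip":0},{"linear":[0.0025,0.0389,0.0029],"rotation":[0.306,0,-0.257],"grip":0},{"linear":[0.0032,0.0437,0.0037],"rotation":[0.345,0,-0.289],"grip":0},{"linear":[0.0039,0.0485,0.0046],"rotation":[0.383,0,-0.322],"grip":0},{"linear":[0.0047,0.0532,0.0056],"rotation":[0.421,0,-0.354],"grip":0},{"linear":[0.0056,0.0579,0.0066],"rotation":[0.46,0,-0.386],"grip":0},{"linear":[0.0056,0.0579,0.0066],"rotation":[0.46,0,-0.386],"grip":0}]'
python3 m.py 6
```

```text
time_s: 7.1
eef_pos: [555.7, -119.6, 91.7]
ee_rot: [-0.608, -0.314, -0.283, 0.672]
force: [0.5, 2.9, -6.2]
grip_width: 0.001
F [ 0.5  2.9 -6.2] loc [-56.   17.9  91.7] {'insert': np.float64(12.694825981499271), 'up': np.float64(19.945495080191897), 'lat': np.float64(18.261559681603842)} [-0.13  0.64  1.56 -0.81  1.08  1.99]
```

View pics/wrist6.png

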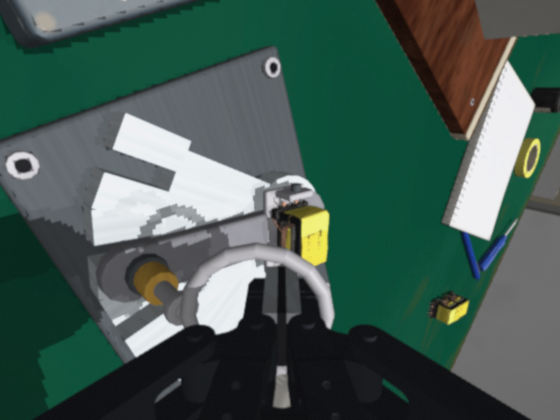

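View pics/side6.png

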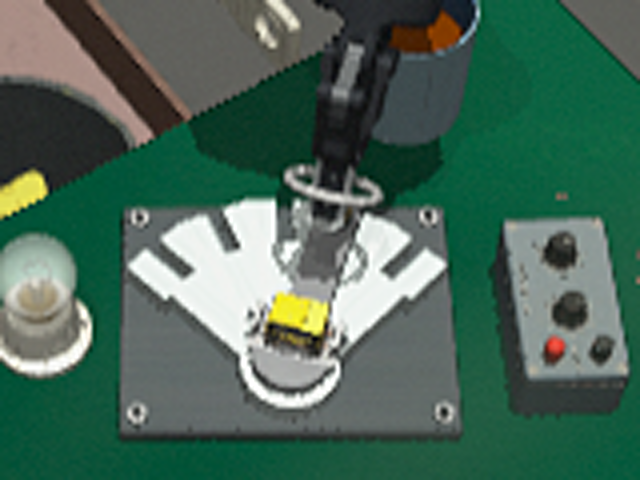

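```bash
python3 - <<'E'
from h import *; from rig import sense
s=sense(); P0=s['eef_pos']; R0=RQ(s['ee_rot']); d=R0.as_matrix()[:,0]
print("tool heading swing",-(np.arctan2(d[1],d[0])-TH))
for a,dz in ((.02,0),(.04,0),(.04,-2),(.04,-4),(.06,-4),(.075,-4),(.09,-4)):
    r=Rn.from_rotvec([0,0,-a]); print(a,dz,row(s,PIV+r.apply(P0-PIV)+[0,0,dz],r*R0))
E
```

```text
tool heading swing 0.2968750658957262
0.02 0 (array([0.    , 0.0039, 0.    ]), array([ 0.0306, -0.0001, -0.0257]))
0.04 0 (array([0.0001, 0.0078, 0.0001]), array([ 0.0613, -0.0002, -0.0514]))
0.04 -2 (array([ 0.0053,  0.0078, -0.0041]), array([ 0.0613, -0.0002, -0.0514]))
0.04 -4 (array([ 0.0104,  0.0078, -0.0084]), array([ 0.0613, -0.0002, -0.0514]))
0.06 -4 (array([ 0.0105,  0.0117, -0.0083]), array([ 0.0919, -0.0003, -0.0771]))
0.075 -4 (array([ 0.0106,  0.0147, -0.0081]), array([ 0.1149, -0.0003, -0.0964]))
0.09 -4 (array([ 0.0108,  0.0176, -0.0079]), array([ 0.1379, -0.0004, -0.1157]))
```

```bash

python3 -m jog '[{"linear":[0,0.0039,0],"rotation":[0.031,0,-0.026],"grip":0},{"linear":[0.0001,0.0078,0.0001],"rotation":[0.061,0,-0.051],"grip":0},{"linear":[0.0053,0.0078,-0.0041],"rotation":[0.061,0,-0.051],"grip":0},{"linear":[0.0104,0.0078,-0.0084],"rotation":[0.061,0,-0.051],"grip":0},{"linear":[0.0104,0.0078,-0.0084],"rotation":[0.061,0,-0.051],"grip":0},{"linear":[0.0104,0.0078,-0.0084],"rotation":[0.061,0,-0.051],"grip":0}]'
python3 m.py 7; python3 - <<'E'
from h import *; from rig import sense
s=sense(); P0=s['eef_pos']; R0=RQ(s['ee_rot']); d=R0.as_matrix()[:,0]
print("tool heading swing",-(np.arctan2(d[1],d[0])-TH))
for a in (.01,.02,.03,.04,.06):
    r=Rn.from_rotvec([0,0,-a]); print(a,row(s,PIV+r.apply(P0-PIV),r*R0))
E
```

```text
time_s: 7.7
eef_pos: [558.3, -119.8, 87.8]
ee_rot: [-0.596, -0.32, -0.277, 0.682]
force: [3.2, 2.8, -5.4]
grip_width: 0.001
F [ 3.2  2.8 -5.4] loc [-55.3  20.4  87.8] {'insert': np.float64(16.152078865225924), 'up': np.float64(17.975288115349187), 'lat': np.float64(20.75295167188552)} [-0.13  0.66  1.53 -0.8   1.11  2.01]
tool heading swing 0.33474930667091174
0.01 (array([0.   , 0.002, 0.   ]), array([ 0.0153, -0.0001, -0.0128]))
0.02 (array([0.0001, 0.0039, 0.0001]), array([ 0.0307, -0.0001, -0.0257]))
0.03 (array([0.0001, 0.0059, 0.0001]), array([ 0.046 , -0.0002, -0.0385]))
0.04 (array([0.0002, 0.0078, 0.0002]), array([ 0.0613, -0.0003, -0.0514]))
0.06 (array([0.0004, 0.0118, 0.0004]), array([ 0.092 , -0.0004, -0.0771]))
```

View pics/wrist7.png

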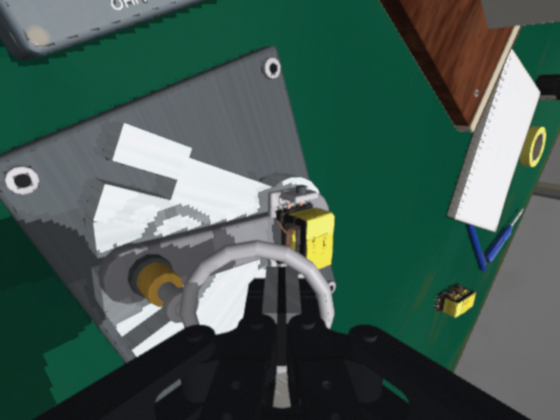

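```bash
cat > ang.py <<'E'
from h import *; import sys
from scipy.optimize import least_squares
def run(f,a0,l0,side=False):
    p,d,K,T=load(f); P=cloud(d,K,T)
    ex,lift=a0,l0
    for it in range(6):
        c,sn=np.cos(ex),np.sin(ex)
        X=(P-PIV)@EX; Y=(P-PIV)@EY
        # rotate back so arm lies along local x (ring end moved -x -> +y)
        x=c*X-sn*Y; y=sn*X+c*Y
        L=np.stack([x,y,P[...,2]],-1); c0=np.array([-79.4,-.4,88.6+lift])
        n=np.array([.643,0,-.766]); off=(L-c0)@n; v=(L-c0)-off[...,None]*n; r=np.linalg.norm(v,axis=-1)
        a=v[...,1]; b=v@[.766,0,.643]
        m=(d>0)&(abs(off)<6)&(r>22)&(r<32)&(b>2)
        A=np.c_[2*a[m],2*b[m],np.ones(m.sum())]; s=np.linalg.lstsq(A,a[m]**2+b[m]**2,rcond=None)[0]
        ex+=s[0]/79.4; nrm=off[m].mean()+2.5
        # vertical: combine in-plane b and normal
        dz=s[1]*.643-nrm*.766; dx=s[1]*.766+nrm*.643; lift+=dz
    print(f,"n",m.sum(),"angle",round(ex,3),"lift",round(lift,1),"dx resid",round(dx,1),"R",np.sqrt(s[2]+s[0]**2+s[1]**2).round(1))
for a in sys.argv[1:]:
    f,x,l=a.split(","); run(f,float(x),float(l))
E
python3 ang.py wrist1.npz,0,0 wrist5.npz,0,9 wrist6.npz,0.3,13 wrist7.npz,0.34,10
```

```text
wrist1.npz n 880 angle 0.001 lift 0.7 dx resid 0.4 R 25.9
wrist5.npz n 1792 angle 0.005 lift 9.8 dx resid 0.2 R 26.1
wrist6.npz n 1807 angle 0.313 lift 12.9 dx resid 0.6 R 26.1
wrist7.npz n 1806 angle 0.364 lift 8.8 dx resid 0.7 R 26.0
```

The ring fit gives 0.364 rad and about 8.5–9 mm lift, so the round tip is already entering the target notch. I'll nudge 0.02 rad further and lower.

```bash

python3 -m jog '[{"linear":[0.0001,0.002,0.0001],"rotation":[0.015,0,-0.013],"grip":0},{"linear":[0.0001,0.0035,0.0001],"rotation":[0.028,0,-0.023],"grip":0},{"linear":[0.0051,0.0035,-0.0042],"rotation":[0.028,0,-0.023],"grip":0},{"linear":[0.0102,0.0035,-0.0085],"rotation":[0.028,0,-0.023],"grip":0},{"linear":[0.0153,0.0035,-0.0128],"rotation":[0.028,0,-0.023],"grip":0},{"linear":[0.0153,0.0035,-0.0128],"rotation":[0.028,0,-0.023],"grip":0},{"linear":[0.0153,0.0035,-0.0128],"rotation":[0.028,0,-0.023],"grip":0}]'
python3 m.py 8; python3 ang.py wrist8.npz,0.38,3
```

```text
time_s: 8.38
eef_pos: [559.2, -120.0, 81.9]
ee_rot: [-0.59, -0.322, -0.274, 0.688]
force: [0.2, 2.7, -5.0]
grip_width: -0.005
F [ 0.2  2.7 -5. ] loc [-54.9  21.2  81.9] {'insert': np.float64(20.90915306647419), 'up': np.float64(14.427037485888142), 'lat': np.float64(21.56605668581587)} [-0.13  0.68  1.52 -0.8   1.12  2.03]
wrist8.npz n 1804 angle 0.374 lift 2.9 dx resid 0.7 R 26.1
```

View pics/wrist8.png

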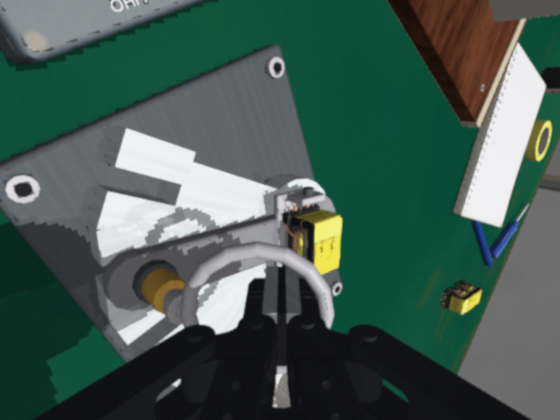

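The pin is in the notch and following the fingers down, with about 2.9 mm left. I'll lower further and centre the fingers in the ring.

```bash

python3 -m jog '[{"linear":[0.005,0,-0.0042],"rotation":[0,0,0],"grip":0},{"linear":[0.0077,0,-0.0064],"rotation":[0,0,0],"grip":0},{"linear":[0.0077,0,-0.014],"rotation":[0,0,0],"grip":0},{"linear":[0.0077,0,-0.022],"rotation":[0,0,0],"grip":0},{"linear":[0.0077,0,-0.03],"rotation":[0,0,0],"grip":0},{"linear":[0.0077,0,-0.036],"rotation":[0,0,0],"grip":0},{"linear":[0.0077,0,-0.036],"rotation":[0,0,0],"grip":0}]'
python3 m.py 9; python3 ang.py wrist9.npz,0.38,0;python3 - <<'E'
from h import *; from rig import sense
print(rel(sense(),0,.38))
E
```

```text
time_s: 9.07
eef_pos: [560.4, -113.1, 73.2]
ee_rot: [-0.59, -0.322, -0.274, 0.688]
force: [0.1, 0.4, 0.1]
grip_width: -0.004
F [0.1 0.4 0.1] loc [-61.4  23.7  73.2] {'insert': np.float64(23.352365666543438), 'up': np.float64(3.8901428292574374), 'lat': np.float64(24.09572575534724)} [-0.12  0.69  1.52 -0.8   1.11  2.05]
wrist9.npz n 1333 angle 0.425 lift 3.0 dx resid 3.2 R 22.1
{'insert': np.float64(20.511118624995127), 'up': np.float64(0.7857841008343267), 'lat': np.float64(-0.33369520884903137)}
```

View pics/wrist9.png

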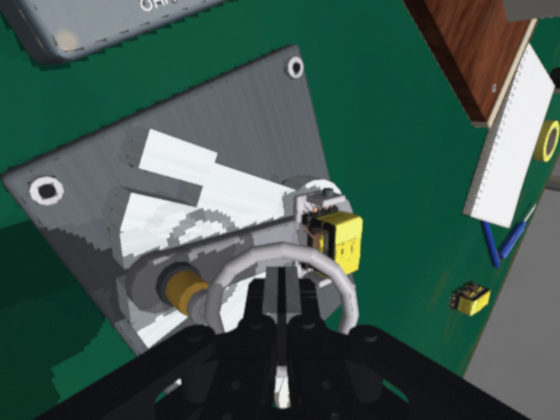

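View pics/side9.png

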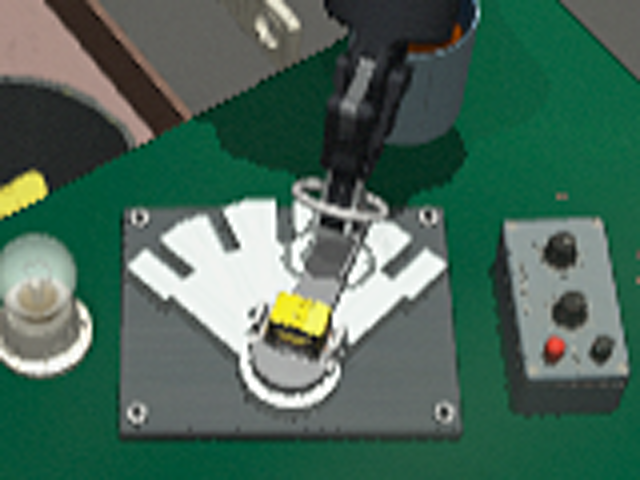

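The force is zero and the fingers are centred in the ring. I'll withdraw straight back along the tool axis.

```bash

python3 -m jog '[{"linear":[-0.03,0,-0.001],"rotation":[0,0,0],"grip":0},{"linear":[-0.06,0,-0.001],"rotation":[0,0,0],"grip":0},{"linear":[-0.09,0,-0.001],"rotation":[0,0,0],"grip":0},{"linear":[-0.12,0,-0.001],"rotation":[0,0,0],"grip":0},{"linear":[-0.16,0,-0.001],"rotation":[0,0,0],"grip":0},{"linear":[-0.22,0,-0.001],"rotation":[0,0,0],"grip":0},{"linear":[-0.3,0,-0.001],"rotation":[0,0,0],"grip":0},{"linear":[-0.38,0,-0.001],"rotation":[0,0,0],"grip":0},{"linear":[-0.44,0,-0.001],"rotation":[0,0,0],"grip":0},{"linear":[-0.44,0,-0.001],"rotation":[0,0,0],"grip":0},{"linear":[-0.44,0,-0.001],"rotation":[0,0,0],"grip":0}]'
python3 m.py 10; python3 ang.py wrist10.npz,0.38,0 side0.npz,0,0 side10.npz,.38,0
```

```text
time_s: 10.08
eef_pos: [573.3, -28.6, 174.8]
ee_rot: [-0.591, -0.322, -0.274, 0.687]
force: [-0.2, -0.0, -0.6]
grip_width: -0.001
F [-0.2 -0.  -0.6] loc [-141.6   53.3  174.8] {'insert': np.float64(-106.01377164630064), 'up': np.float64(7.7948258079457595), 'lat': np.float64(53.71805946077148)} [ 0.03  0.61  1.37 -0.7   1.37  1.97]
wrist10.npz n 868 angle 0.37 lift 0.7 dx resid 0.9 R 25.9
side0.npz n 64 angle -0.009 lift 0.0 dx resid 2.6 R 27.2
side10.npz n 59 angle 0.362 lift 0.6 dx resid 4.1 R 26.8
```

View pics/wrist10.png

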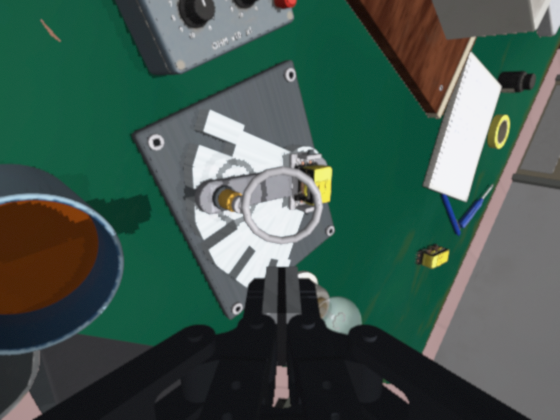

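View pics/side10.png

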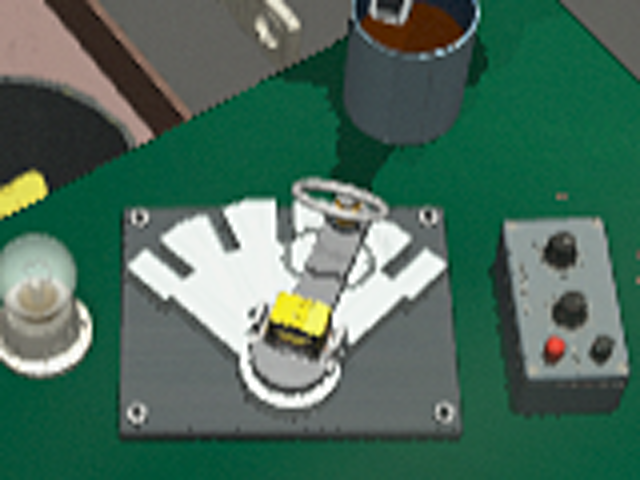

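```bash
python3 - <<'E'
from h import *
a=load("side0.npz"); b=load("side10.npz"); z=cloud(b[1],b[2],b[3])[...,2]
df=np.abs(a[0].astype(int)-b[0]).max(-1)>40
for n,(x0,x1,y0,y1) in {"box":(362,402,180,236),"lamp":(232,268,182,228),"mug_low":(325,362,140,168),"transf0":(165,195,300,335)}.items(): print(n,df[y0:y1,x0:x1].mean().round(3))
from rig import sense,finish_job
print(sense()['force'],sense()['dq'].round(3)); print(finish_job())
E
```

```text
box 0.0
lamp 0.0
mug_low 0.152
transf0 0.0
[-0.25789078 -0.13006255  0.66962912] [-0.008  0.006  0.004 -0.001  0.002  0.   ]
the job is handed in; nothing more can be done
None
```

The transformer is one notch further towards the decade box, on the +y side away from the robot, and the pin is home in that notch. I handed the job in at about 10 s.

With the gripper shut, I put the fingertips through the ring and lifted the pin about 13 mm with a pull of about 7 N. I then swung the arm, let the pin drop, and withdrew the fingers straight back.

Last checks:
- **Pin:** the ring fit from the wrist camera reads a lift of 0.7 mm. It read the same 0.7 mm before the job with the pin home, so I take it as fully home.
- **Angle:** the wrist camera gives 0.370 rad. That is inside the 0.384 ± 0.015 play but right at its lower edge. The side camera gives 0.362, or 0.371 after taking off the −0.009 it read at the start.
- **Contact:** the measured force was about 0.7 N (sensor noise) after withdrawing, with the robot clear of everything.
- **Bystanders:** the decade box, lamp holder and loose transformer show no change in the side view. About 15% of the pixels I compared on the mug did change. I put that down to the gripper and its shadow over it in that view, since nothing touched the mug, but I did not check it separately.

One check failed: the ring fit taken with the fingers still centred in the ring gave 0.425 rad and 3 mm. Finger points had got into the fit, so I discarded it and repeated the measurement after withdrawing.

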